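Find the right clamp by feel with a test blade

TASK

One of the four clamp slots in the grey metal block on the bench is adjusted right; the others are either slack or far too hard, and they all look the same. Take the test blade from its stand, slide it gently into the slots to find the one where it goes in with a light, steady drag, and leave it standing fully home in that slot, let go of. Never force the blade where it will not go with light pressure (a push of about 12 N is enough), and leave the other things on the bench where they are.

Things in the scene. Friction and masses are not known exactly. Their poses are not given: they have to be found in the camera images.
- blade: test blade: flat bare-metal handle 24 mm wide (own x), 12 mm thick (own y), 50 mm tall, on a dark collar plate 36 x 16 x 4 mm, a steel strip below it. Starts upright in the grey stand, collar on the stand's top. Origin: centre of the collar's underside, z up the handle, which spans z = 4 to 54 mm. 80 to 160 g. Home in a slot: collar on the block's top, blade x along block x (either way round)
- strip: steel strip of the test blade, rigidly part of it: 20 mm wide (own x), 4 mm thick (own y), 34 mm long, lower end rounded (radius 2 mm). Origin and axes are the blade's; the strip's end lies at z = -34 mm
- stand: the blade's stand: grey plastic block 56 x 50 mm on a black foot 80 x 70 mm, fixed to the bench, top 52 mm above the bench, with a pocket 24 mm (own x) by 7 mm (own y), 40 mm deep, in its top. Origin under its centre, z up
- block: clamp block: grey metal housing 60 mm (own x) by 190 mm (own y) by 52 mm tall, fixed to the bench, with four like slots in its top in a row along its y, 44 mm apart. Each mouth is 28 mm long (own x) by 9 mm wide (own y) in a 6 mm cover. Origin under the block's centre, z up
- slot0 (a point): centre of slot mouth 0, level with the block's top, at block y = 66 mm; axes as the block's. Under each mouth two sprung steel jaws stand 2 mm apart; their funnel starts 8 mm below the top and narrows to flat faces 18 mm below it. Each jaw yields up to 4.5 mm sideways (block y), so the strip spreads them
- slot1 (a point): centre of slot mouth 1, level with the block's top, at block y = 22 mm; axes as the block's. The slots look alike but their springs differ, and which is which changes every start: two are slack (drag on the strip under 1 N), one is right (6 to 12 N to enter, then a drag of 3 to 8 N while it slides down or up, fading when it stops), one far too hard (over 18 N to enter)
- slot2 (a point): centre of slot mouth 2, level with the block's top, at block y = -22 mm; axes as the block's. The strip meets the jaws when its end is 10 to 16 mm below the top, and they rub it from there to home (34 mm)
- slot3 (a point): centre of slot mouth 3, level with the block's top, at block y = -66 mm; axes as the block's. Like the others
- bottle_a: bystander: glass solvent bottle with a blue cap, 86 mm across, 200 mm tall, stands to the robot's right; origin under its centre
- bottle_b: bystander: second such bottle, with a paper label, stands to the robot's left; origin under its centre
- rack: bystander: white vial rack, 60 x 150 x 30 mm, behind the block; origin under its centre
- wrench: bystander: steel wrench lying behind the block
- driver: bystander: screwdriver lying between the robot and the block
- jar: bystander: small amber jar, 48 mm across, 55 mm tall; origin under its centre
- tray: bystander: white open tray, 90 x 120 x 30 mm; origin under its centre
- collar: bystander: steel collar, 22 mm across, 12 mm tall, lying between the stand and the block; origin under its centre
There are look-alikes about, which are no part of the job. Of the things like the block, leave any that is yellow; of the rest the smaller one is meant.

How it is judged:
On the way, in this order (a step that is already met when the one before it is completed fails the run):
1. the blade has been drawn up out of its stand (z of blade in the frame of stand above 0.09 m), for 0.1 s.
2. the strip has been put into a slot of the block, at least 10 mm below its top (z of blade in the frame of block below 0.076 m and x of blade in the frame of block between -0.01 and 0.01 m and y of blade in the frame of block between -0.075 and 0.075 m), for 0.1 s.
At the end, for the whole second after the job is handed in: the blade stands fully home in a slot of the block (collar within 2.5 mm of the block's top, upright within 0.08 rad, in line with the slot), in the slot whose jaws grip the strip with proper spring force (contact force on the strip above 3 N; slack slots give under 1 N), at rest and released (z of blade in the frame of block between 0.05 and 0.0545 m and x of blade in the frame of block between -0.008 and 0.008 m and y of blade in the frame of block between -0.072 and 0.072 m and angle between the x axis of blade and the x axis of block, either way round below 0.15 rad and angle between blade's own z axis and vertical below 0.08 rad and contact force between strip and anything else above 3 N and contact force between the fingers and blade below 0.1 N and linear speed of blade below 0.01 m/s); the robot touches nothing.
It fails at once if the strip is forced: contact force on it above 24 N (contact force between strip and anything else above 24 N).
It fails at once if a bystander is moved more than 30 mm (distance of any of bottle_a, bottle_b, rack, wrench, driver, jar, tray, collar from where it was at the start of the episode above 0.03 m).
It also fails if it takes over 48 s, if anything falls off the work surface, if the arm or the gripper's body presses on something with over 40 N, if the wrist force passes 120 N, or if a joint passes its speed limit or range.

ROBOT

A 6-joint arm with a two-finger parallel gripper is mounted at the origin on the work surface. World frame = base frame: x ahead of the robot, y to its left, z up, the work surface at z = 0. Lengths are in m, angles in rad, forces in N, time in s.
With the tool pointing down it reaches from about 0.375 to 0.975 m from the base axis. Payload 3.8 kg.
Tool frame: the origin (TCP) lies on the centre line of the jaws, within the pads' length; the fingertips stand 14 mm ahead of it and the grasp point (between the pads) lies 5 mm behind it; x points along the fingers, y is the direction in which the jaws open and shut, and the axes are right-handed (so a half turn about x gives the same grasp; the last joint's range is limited). The gripper opens to 85 mm and grips with 20 to 120 N. Pads are 22 mm wide; open, the fingers measure 114 mm over their backs; the gripper's body (76 mm by 85 mm) begins 54 mm behind the grasp point. The pads swing forward as they close: fully open they stand 13 mm farther back than shut.
Start: joints at [-1.368, 0.264, 1.604, -0, 1.274, -0.037], TCP at [0.16, -0.656, 0.245] pointing down, gripper open.
Joint ranges: [-2.63, 2.63], [-0.94, 2.18], [0.31, 2.57], [-1.31, 4.45], [0, 2.66], [-2.55, 2.55]. Speed limits (rad/s): [2.57, 2.57, 3.14, 3.14, 3.14, 3.14].

INTERFACE

Orientations are given as a rotation vector (axis times angle).
In Python, from workcell import bot gives the robot as it stands.
- The arm moves only by the shell command python3 -m creep 'ROWS' [FORCE]. ROWS is JSON, a list of rows, each an object with "grip": the finger opening in cm, from 0 to 8.54; "dp": the shift along the tool's x, y, z in cm, a list of three; "rotation": the turn, a rotation vector about the tool's x, y, z in rad, a list of three. A call has 1 to 5 rows; each row is the pose to reach, as a shift and turn from the pose commanded when the call began, along the tool's axes at that moment; what a row does not reach only later rows make up. A row lasts 1/12 s, in which the tool goes at most 41.7 mm and 7.16 degrees, less where a joint would pass 70% of its speed; a pose out of reach is approached as far as the arm can. A call with a gripper value outside its range is refused whole. The fingers move at their own pace and stop on an object; FORCE is the grip in N (left out, the last holds). Time passes only in rows, so rows that repeat a pose let the fingers close. It gives the time, the measured TCP pose, the force and the opening at its end, in the units of the state.
- bot.read_state(): the state, without advancing time (a new reading comes with each control period).
- bot.read_camera(name): name is "scene" or "top" or "wrist"; returns (picture, depth): 420x560x3 uint8, red, green, blue; 420x560 float32, m along the optical axis (not along the pixel's ray), 0 where there is no reading.
- bot.get_calibration(name): a dict with "fx", "fy", "cx", "cy" (pixels), "dist" ([k1, k2, p1, p2, k3] as OpenCV has them; the pictures are not rectified), "rvec" (rotation vector, rad) and "tvec" (3), from world to camera coordinates, as OpenCV has them. Camera axes: x right, y down, z forward; pixel columns grow to the right and rows downward; lengths in m; the calibration is good to about 2 mm. A picture is of the moment at which its call begins: read the wrist's pose just before it. get_calibration takes no time and is no camera call; for the wrist camera it gives the pose at the moment of the call.
- bot.finish_job(): hands the job in, once; it reports no verdict.
The state is a dict: "time": time; "q": joint angles; "joint_vel": joint speeds; "joint_torque": joint torques, N m; "tool_pos": TCP position; "tcp_rot": TCP orientation; "wrist_force": force on the tool from outside, world axes, zero at the start; "torque": the same for the moment, N m; "width": opening from 0.0 (shut) to 1.0 (fully open).
Only numpy, scipy, OpenCV 4.12 (cv2) and the standard library are available. Lean on these libraries where they do the work, as an engineer would, in place of code of your own. Each camera call takes 0.05 s, during which the arm holds its last target.

## Working session

There is one attempt and no reset: what is moved stays moved. The work goes in short steps, Python scripts to look and compute and a shell command to move; the robot and the scene stay as the last step left them, time stands still between calls to the robot, and variables do not carry over. Pictures are saved under pics/ and viewed, and the job is handed in when it is done.

```bash
ls; mkdir -p pics
python3 - <<'E'
from workcell import bot
import cv2
for n in ["scene","top","wrist"]:
    c=bot.get_calibration(n); print(n,{k:(v if not hasattr(v,'round') or isinstance(v,float) else v.round(4).tolist()) for k,v in c.items()})
    im,d=bot.read_camera(n); cv2.imwrite(f"pics/{n}0.png",im[:,:,::-1])
    import numpy as np; np.save(f"pics/{n}0_d.npy",d)
print(bot.read_state())
E
```

```text
pics
scene {'fx': 392.3895036767585, 'fy': 392.3895036767585, 'cx': 272.68371417157687, 'cy': 210.19951136084936, 'dist': [-0.0264, 0.0, 0.0, 0.0, 0.0], 'rvec': [0.6904, 2.5729, -1.1901], 'tvec': [0.5025, -0.0653, 1.4693]}
top {'fx': 428.2230235473782, 'fy': 428.2230235473782, 'cx': 280.09784525556285, 'cy': 209.27258317977845, 'dist': [0.0104, 0.0, 0.0, 0.0, 0.0], 'rvec': [2.1267, -2.1534, 0.1749], 'tvec': [-0.0608, 0.5631, 1.3281]}
wrist {'fx': 369.3002879825436, 'fy': 369.3002879825436, 'cx': 282.1461318269133, 'cy': 206.48461107583756, 'dist': [-0.0292, 0.0, 0.0, 0.0, 0.0], 'rvec': [-2.2758, 1.7858, 0.274], 'tvec': [-0.6736, -0.0389, 0.3795]}
{'time': 0.15, 'q': array([-1.36788524e+00,  2.64582094e-01,  1.60508716e+00, -1.07115861e-07,
        1.27367839e+00, -3.68739528e-02]), 'joint_vel': array([-0.00074252, -0.00326388, -0.00453361,  0.00071691, -0.00030868,
       -0.00028894]), 'joint_torque': array([ 3.82058688e-04, -5.15905023e+01, -3.67960525e+01, -1.43560528e-04,
        8.05114018e-03,  5.08679605e-06]), 'tool_pos': array([ 0.16021322, -0.65514747,  0.24423215]), 'tcp_rot': array([ 2.09471872,  0.25421507, -2.09502601]), 'wrist_force': array([-0.17739853,  0.26735814,  0.12698651]), 'torque': array([-0.01536207,  0.03401755, -0.02703117]), 'width': 0.9988307324957386}
```

View pics/top0.png

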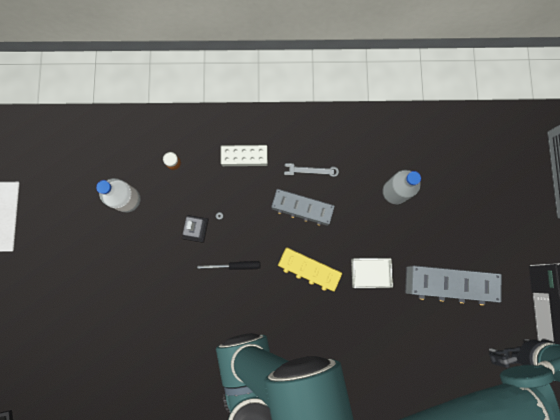

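View pics/scene0.png

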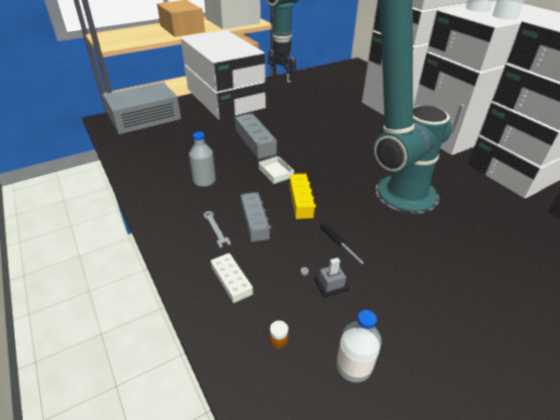

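View pics/wrist0.png

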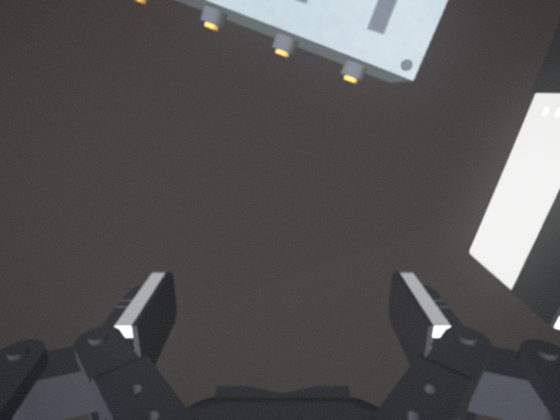

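The top view shows three block-like things: the grey one at (303,207), the yellow one at (310,270, to be left), and the longer grey one at (454,284). The one meant is grey and smaller, so (303,207). The stand with the blade is at (195,228). Next I'll enlarge these and measure them.

```bash
cat > h.py <<'E'
import numpy as np, cv2
from workcell import bot
from scipy.spatial.transform import Rotation as R
def cal(n):
    c=bot.get_calibration(n)
    K=np.array([[c['fx'],0,c['cx']],[0,c['fy'],c['cy']],[0,0,1]])
    return K,np.array(c['dist'],float),R.from_rotvec(np.array(c['rvec'])).as_matrix(),np.array(c['tvec'])
def onplane(px,z,c):
    K,D,Rm,t=c
    u=cv2.undistortPoints(np.array(px,float).reshape(-1,1,2),K,D).reshape(-1,2)
    d=np.c_[u,np.ones(len(u))]@Rm
    o=-Rm.T@t
    return o+d*((z-o[2])/d[:,2])[:,None]
def proj(P,c):
    K,D,Rm,t=c
    return cv2.projectPoints(np.array(P,float).reshape(-1,3),cv2.Rodrigues(Rm)[0],t,K,D)[0].reshape(-1,2)
E
python3 - <<'E'
from h import *
im=cv2.imread('pics/top0.png')
c1=cv2.resize(im[175:240,260:350],None,fx=8,fy=8,interpolation=cv2.INTER_CUBIC)[:, :720]
c2=cv2.resize(im[205:250,170:235],None,fx=8,fy=8,interpolation=cv2.INTER_CUBIC)
cv2.imwrite('pics/c1.png',c1);cv2.imwrite('pics/c2.png',c2)
c=cal('top')
for n,p,z in [('blockTop',(303,205),.052),('big',(454,282),.052),('stand',(195,226),.05),('driver',(228,266),0),('collar',(219,216),0)]:
    print(n,onplane(p,z,c)[0].round(3))
E
```

```text
blockTop [ 0.574 -0.141  0.052]
big [ 0.326 -0.604  0.052]
stand [0.511 0.203 0.05 ]
driver [0.385 0.103 0.   ]
collar [0.549 0.134 0.   ]
```

View pics/c1.png

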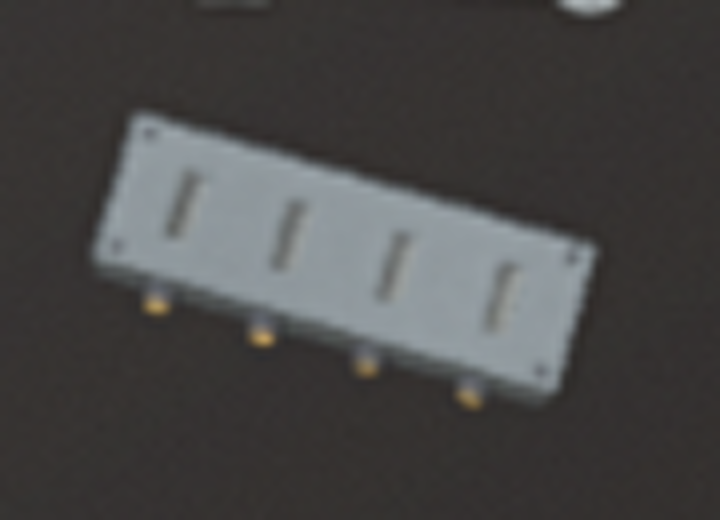

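View pics/c2.png

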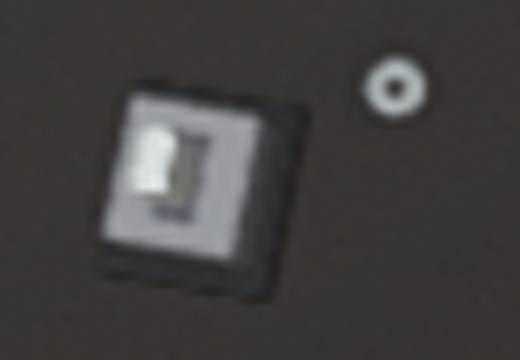

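```bash
cat >> h.py <<'E'
def tool():
    s=bot.read_state(); return s,np.array(s['tool_pos']),R.from_rotvec(s['tcp_rot'])
def plan(pos,yvec):
    """target TCP pos, tool x down, tool y along +-yvec (whichever is nearer); prints dp cm and rotation"""
    s,p,r=tool()
    y=np.array([yvec[0],yvec[1],0.]);y/=np.linalg.norm(y)
    best=None
    for sg in (1,-1):
        x=np.array([0,0,-1.]);M=np.c_[x,sg*y,np.cross(x,sg*y)]
        rv=(r.inv()*R.from_matrix(M)).as_rotvec()
        if best is None or np.linalg.norm(rv)<np.linalg.norm(best): best=rv
    dp=r.inv().apply(np.array(pos)-p)*100
    print('dp cm',dp.round(2),'rot',best.round(4),'t',round(s['time'],2))
E
python3 - <<'E'
from h import *
s,p,r=tool(); print(r.as_matrix().round(3))
c=cal('top')
o=np.array([260,175])
for q in [(187,205),(290,236),(396,267),(502,298)]:
    print('slot',onplane(o+np.array(q)/8-.44,.052,c)[0].round(4))
o=np.array([170,205])
for q in [(133,95),(260,117),(237,257),(105,240)]:
    print('standtop',onplane(o+np.array(q)/8-.44,.052,c)[0].round(4))
print('handle',onplane(o+np.array((152,158))/8-.44,.106,c)[0].round(4))
print('bottles',onplane([(405,190),(123,198),(414,178),(104,187)],.1,c).round(3).tolist())
K,D,Rm,t=cal('wrist'); print('wrist cam',(-Rm.T@t), 'axes in tool', (r.inv().as_matrix()@Rm.T).round(3), r.inv().apply(-Rm.T@t-p))
E
```

```text
[[-0.     0.237 -0.971]
 [ 0.002 -0.971 -0.237]
 [-1.    -0.002 -0.   ]]
slot [ 0.5905 -0.0772  0.052 ]
slot [ 0.5774 -0.1182  0.052 ]
slot [ 0.5644 -0.1603  0.052 ]
slot [ 0.5513 -0.2022  0.052 ]
standtop [0.5418 0.2309 0.052 ]
standtop [0.5323 0.1804 0.052 ]
standtop [0.4767 0.1886 0.052 ]
standtop [0.4841 0.2407 0.052 ]
handle [0.5096 0.2115 0.106 ]
bottles [[0.609, -0.455, 0.1], [0.595, 0.416, 0.1], [0.647, -0.486, 0.1], [0.63, 0.476, 0.1]]
wrist cam [ 0.23367463 -0.63715299  0.37265304] axes in tool [[ 0.    -0.297  0.955]
 [ 1.     0.    -0.   ]
 [-0.     0.955  0.297]] [-0.12841575 -0.00025823 -0.07564149]
```

```bash
python3 -c "
from h import *
plan([.46,.20,.26],[.17,.98])"
```

```text
dp cm [ -1.44 -75.95 -49.43] rot [4.115e-01 3.000e-04 1.700e-03] t 0.15
```

```bash
python3 -m creep '[{"grip":8.5,"dp":[-2,-15.2,-10],"rotation":[0.1,0,0]},{"grip":8.5,"dp":[-2,-15.2,-10],"rotation":[0.2,0,0]},{"grip":8.5,"dp":[-2,-15.2,-10],"rotation":[0.3,0,0]},{"grip":8.5,"dp":[-2,-15.2,-10],"rotation":[0.41,0,0]},{"grip":8.5,"dp":[-2,-15.2,-10],"rotation":[0.41,0,0]}]' 40; python3 -c "
from h import *
plan([.46,.20,.26],[.17,.98])"
```

```text
time: 0.57
tool_pos: [0.2224, -0.48, 0.2652]
tcp_rot: [-2.13, 0.182, 2.129]
wrist_force: [1.2, 0.4, 0.1]
width: 0.998
dp cm [  0.71 -71.07 -11.71] rot [-0.0012 -0.0001  0.0026] t 0.57
```

```bash
for i in 1; do python3 -m creep '[{"grip":8.5,"dp":[0,-20,-3]},{"grip":8.5,"dp":[0,-20,-3]},{"grip":8.5,"dp":[0,-20,-3]},{"grip":8.5,"dp":[0,-20,-3]},{"grip":8.5,"dp":[0,-20,-3]}]'; done; python3 -c "
from h import *
plan([.46,.20,.26],[.17,.98])"
```

```text
dp cm [  0.71 -71.07 -11.71] rot [-0.0012 -0.0001  0.0026] t 0.57validation failed for argument at $[0]...
```

All keys need to be in every row.

```bash
python3 -m creep '[{"grip":8.5,"dp":[0,-20,-3],"rotation":[0,0,0]},{"grip":8.5,"dp":[0,-20,-3],"rotation":[0,0,0]},{"grip":8.5,"dp":[0,-20,-3],"rotation":[0,0,0]},{"grip":8.5,"dp":[0,-20,-3],"rotation":[0,0,0]},{"grip":8.5,"dp":[0,-20,-3],"rotation":[0,0,0]}]'; python3 -c "
from h import *
plan([.46,.20,.26],[.17,.98])"
```

```text
time: 0.98
tool_pos: [0.2848, -0.2901, 0.265]
tcp_rot: [-2.133, 0.181, 2.133]
wrist_force: [0.9, 0.4, 0.5]
width: 0.997
dp cm [  0.52 -51.26  -9.01] rot [ 0.0025 -0.0001  0.0003] t 0.98
```

```bash
python3 -m creep '[{"grip":8.5,"dp":[0,-20,-4],"rotation":[0,0,0]},{"grip":8.5,"dp":[0,-20,-4],"rotation":[0,0,0]},{"grip":8.5,"dp":[0,-20,-4],"rotation":[0,0,0]},{"grip":8.5,"dp":[0,-20,-4],"rotation":[0,0,0]},{"grip":8.5,"dp":[0,-20,-4],"rotation":[0,0,0]}]'; python3 -c "
from h import *
plan([.46,.20,.26],[.17,.98])"
```

```text
time: 1.4
tool_pos: [0.3584, -0.0999, 0.2655]
tcp_rot: [-2.135, 0.181, 2.132]
wrist_force: [1.1, -0.5, 0.0]
width: 0.991
dp cm [  0.55 -31.27  -4.97] rot [ 0.0028 -0.0013 -0.0001] t 1.4
```

```bash
python3 -m creep '[{"grip":8.5,"dp":[0,-20,-3],"rotation":[0,0,0]},{"grip":8.5,"dp":[0,-20,-3],"rotation":[0,0,0]},{"grip":8.5,"dp":[0,-20,-3],"rotation":[0,0,0]},{"grip":8.5,"dp":[0,-20,-3],"rotation":[0,0,0]},{"grip":8.5,"dp":[0,-20,-3],"rotation":[0,0,0]}]'; python3 -m creep '[{"grip":5,"dp":[0,-10.5,-1],"rotation":[0,0,0]},{"grip":5,"dp":[0,-10.5,-1],"rotation":[0,0,0]},{"grip":5,"dp":[0,-10.5,-1],"rotation":[0,0,0]},{"grip":5,"dp":[0,-10.5,-1],"rotation":[0,0,0]},{"grip":5,"dp":[0,-10.5,-1],"rotation":[0,0,0]}]'
python3 - <<'E'
from h import *
plan([.46,.20,.26],[.17,.98])
c=cal('wrist'); import pickle; pickle.dump(c,open('w1.pkl','wb'))
im,d=bot.read_camera('wrist'); np.save('w1d.npy',d); cv2.imwrite('pics/w1.png',im[:,:,::-1])
E
```

```text
time: 1.82
tool_pos: [0.422, 0.0927, 0.2654]
tcp_rot: [-2.135, 0.179, 2.133]
wrist_force: [0.8, 0.5, 0.7]
width: 0.999
time: 2.23
tool_pos: [0.4492, 0.1928, 0.2648]
tcp_rot: [-2.134, 0.179, 2.136]
wrist_force: [-1.3, 0.4, -0.8]
width: 0.58
dp cm [ 0.48 -0.89 -0.95] rot [ 0.0053  0.0008 -0.0011] t 2.23
```

View pics/w1.png

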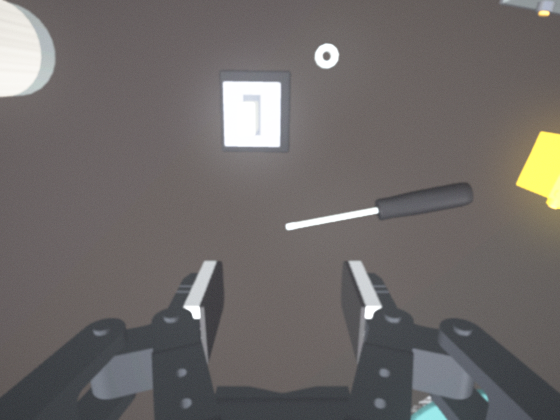

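Run:
```python
from h import *
import pickle
im=cv2.imread('pics/w1.png')
cr=cv2.resize(im[60:165,205:305],None,fx=5.7,fy=5.7,interpolation=cv2.INTER_CUBIC)
cr=(255*(cr/255.)**1.8).astype(np.uint8)
cv2.imwrite('pics/w1c.png',cr)
d=np.load('w1d.npy'); print(d[85:150:6,222:284:5].round(3))
```

```text
[[0.361 0.325 0.324 0.325 0.324 0.324 0.323 0.324 0.324 0.323 0.323 0.324
  0.362]
 [0.364 0.325 0.326 0.326 0.325 0.325 0.327 0.325 0.326 0.325 0.326 0.325
  0.364]
 [0.365 0.326 0.328 0.327 0.327 0.323 0.323 0.324 0.328 0.328 0.327 0.328
  0.367]
 [0.365 0.329 0.33  0.329 0.277 0.277 0.276 0.31  0.329 0.329 0.328 0.329
  0.368]
 [0.369 0.33  0.331 0.331 0.278 0.279 0.278 0.31  0.331 0.33  0.33  0.331
  0.369]
 [0.37  0.332 0.332 0.331 0.28  0.28  0.279 0.311 0.332 0.331 0.332 0.332
  0.371]
 [0.372 0.334 0.334 0.333 0.28  0.28  0.28  0.313 0.333 0.333 0.333 0.332
  0.373]
 [0.375 0.335 0.334 0.334 0.281 0.283 0.282 0.314 0.335 0.335 0.336 0.335
  0.374]
 [0.378 0.336 0.337 0.337 0.283 0.283 0.282 0.332 0.338 0.336 0.337 0.336
  0.375]
 [0.378 0.338 0.338 0.337 0.338 0.338 0.339 0.338 0.338 0.339 0.337 0.338
  0.377]
 [0.38  0.34  0.34  0.339 0.34  0.34  0.341 0.339 0.339 0.34  0.34  0.34
  0.38 ]]
```

View pics/w1c.png

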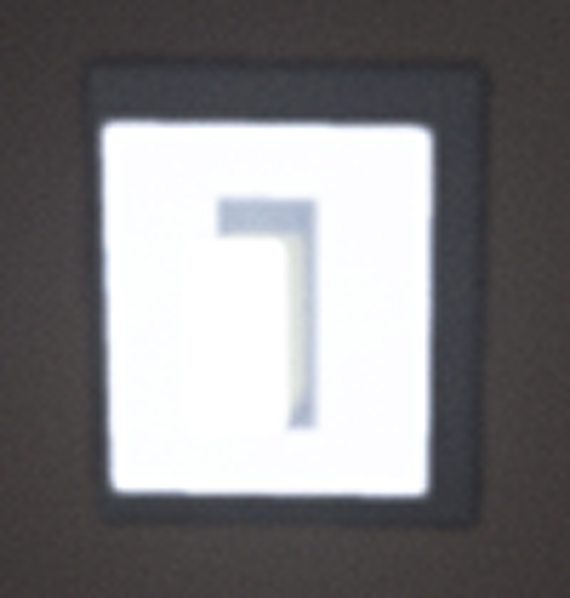

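```bash
cat >> h.py <<'E'
def cloud(d,c):
    K,D,Rm,t=c
    v,u=np.mgrid[0:d.shape[0],0:d.shape[1]]
    n=cv2.undistortPoints(np.c_[u.ravel(),v.ravel()].astype(float).reshape(-1,1,2),K,D).reshape(-1,2)
    z=d.ravel().astype(float); P=np.c_[n*z[:,None],z]
    W=(P-t)@Rm; W[z==0]=np.nan
    return W.reshape(*d.shape,3)
def rect(mask,z,c):
    cs,_=cv2.findContours(mask.astype(np.uint8),cv2.RETR_EXTERNAL,cv2.CHAIN_APPROX_NONE)
    k=max(cs,key=cv2.contourArea).reshape(-1,2)
    W=onplane(k,z,c)[:,:2]
    (cx,cy),(w,h),a=cv2.minAreaRect((W*1000).astype(np.float32))
    b=cv2.boxPoints(((cx,cy),(w,h),a)); e1=b[1]-b[0]; e2=b[2]-b[1]
    L=e1 if np.linalg.norm(e1)>np.linalg.norm(e2) else e2
    L=L/np.linalg.norm(L); L=L*np.sign(L[0])
    print('centre mm',round(cx,1),round(cy,1),'size',sorted([round(w,1),round(h,1)]),'long dir',L.round(3),'ang',np.degrees(np.arctan2(L[1],L[0])).round(1))
    return cx,cy,L
E
python3 - <<'E'
from h import *
import pickle
d=np.load('w1d.npy'); c=pickle.load(open('w1.pkl','rb')); W=cloud(d,c)
roi=np.zeros(d.shape,bool); roi[60:165,205:305]=1
z=W[...,2]
for lo,hi in [(.09,.13),(.035,.13),(.058,.09)]:
    m=roi&(z>lo)&(z<hi); print(m.sum(), np.nanmedian(z[m]))
    rect(m,np.nanmedian(z[m]),c)
print(np.nanmedian(z[roi&(z>.035)&(z<.055)]))
im=cv2.imread('pics/w1.png'); g=im.min(2)
m=roi&(g>150); rect(cv2.morphologyEx(m.astype(np.uint8),cv2.MORPH_CLOSE,np.ones((3,3))),.052,c)
m=roi&(z>-.02)&(z<.02)&(im.max(2)<0)
E
```

```text
553 0.1056130378250263
centre mm 509.0 209.9 size [12.3, 24.0] long dir [ 0.982 -0.186] ang -10.7
3552 0.05209408094611001
centre mm 508.8 210.3 size [50.2, 56.2] long dir [ 0.984 -0.178] ang -10.2
96 0.07276245028328215
centre mm 509.6 205.1 size [10.6, 26.6] long dir [0.98 0.2 ] ang 11.5
0.05179906276633214
centre mm 508.7 210.6 size [52.5, 58.2] long dir [ 0.983 -0.182] ang -10.5
```

```bash
python3 -c "
from h import *
plan([.509,.2102,.15],[.182,.983])"
```

```text
dp cm [11.47 -2.83 -5.62] rot [ 0.0149  0.0008 -0.0012] t 2.28
```

```bash
python3 -m creep '[{"grip":4,"dp":[11.5,-2.83,-5.6],"rotation":[0.015,0,0]},{"grip":4,"dp":[11.5,-2.83,-5.6],"rotation":[0.015,0,0]},{"grip":4,"dp":[11.5,-2.83,-5.6],"rotation":[0.015,0,0]},{"grip":4,"dp":[11.5,-2.83,-5.6],"rotation":[0.015,0,0]},{"grip":4,"dp":[11.5,-2.83,-5.6],"rotation":[0.015,0,0]}]';  python3 -c "
from h import *
plan([.509,.2102,.15],[.182,.983])"
```

```text
time: 2.7
tool_pos: [0.5072, 0.208, 0.1469]
tcp_rot: [-2.118, 0.203, 2.133]
wrist_force: [0.6, 0.0, 0.5]
width: 0.466
dp cm [-0.32 -0.25 -0.14] rot [-0.0037  0.0066 -0.0042] t 2.7
```

```bash
python3 -m creep '[{"grip":4,"dp":[0,-0.2,-0.1],"rotation":[0,0,0]},{"grip":4,"dp":[0,-0.2,-0.1],"rotation":[0,0,0]},{"grip":4,"dp":[0,-0.2,-0.1],"rotation":[0,0,0]}]';  python3 - <<'E'
from h import *
plan([.509,.2102,.15],[.182,.983])
im,d=bot.read_camera('wrist'); cv2.imwrite('pics/w2.png',im[:,:,::-1])
E
```

```text
time: 2.95
tool_pos: [0.5117, 0.2123, 0.1533]
tcp_rot: [-2.128, 0.195, 2.119]
wrist_force: [0.7, 0.1, -0.1]
width: 0.467
dp cm [0.33 0.25 0.23] rot [-0.0024 -0.004   0.0024] t 2.95
```

View pics/w2.png

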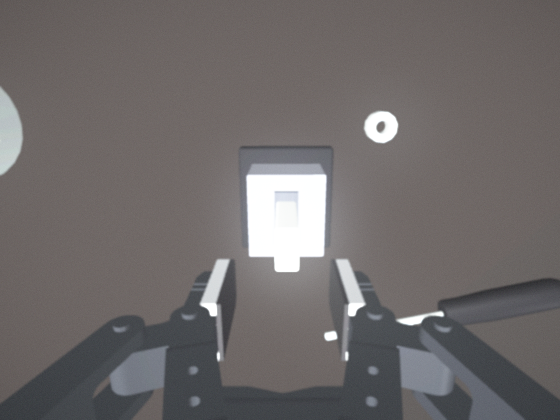

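```bash
python3 -m creep '[{"grip":4,"dp":[0,0,0],"rotation":[0,0,0]},{"grip":4,"dp":[0,0,0],"rotation":[0,0,0]},{"grip":4,"dp":[0,0,0],"rotation":[0,0,0]}]';  python3 -c "
from h import *
plan([.509,.2102,.076],[.182,.983])"
```

```text
time: 3.25
tool_pos: [0.5106, 0.2122, 0.1512]
tcp_rot: [-2.126, 0.196, 2.123]
wrist_force: [0.8, 0.2, -0.3]
width: 0.469
dp cm [7.52 0.24 0.13] rot [-0.0019 -0.0012  0.0007] t 3.25
```

```bash
python3 -m creep '[{"grip":4,"dp":[2,0.24,0.15],"rotation":[0,0,0]},{"grip":4,"dp":[4,0.24,0.15],"rotation":[0,0,0]},{"grip":4,"dp":[6,0.24,0.15],"rotation":[0,0,0]},{"grip":4,"dp":[7.5,0.24,0.15],"rotation":[0,0,0]},{"grip":4,"dp":[7.5,0.24,0.15],"rotation":[0,0,0]}]';python3 -m creep '[{"grip":4,"dp":[0,0,0],"rotation":[0,0,0]},{"grip":4,"dp":[0,0,0],"rotation":[0,0,0]},{"grip":4,"dp":[0,0,0],"rotation":[0,0,0]}]';  python3 - <<'E'
from h import *
plan([.509,.2102,.076],[.182,.983])
im,d=bot.read_camera('wrist'); cv2.imwrite('pics/w3.png',im[:,:,::-1])
E
```

```text
time: 3.67
tool_pos: [0.5056, 0.209, 0.0718]
tcp_rot: [-2.119, 0.2, 2.132]
wrist_force: [-1.2, -1.0, -0.7]
width: 0.465
time: 3.92
tool_pos: [0.5098, 0.2105, 0.0769]
tcp_rot: [-2.126, 0.196, 2.121]
wrist_force: [1.3, 0.6, 0.2]
width: 0.471
dp cm [0.09 0.04 0.07] rot [-0.0021 -0.0023  0.0014] t 3.92
```

View pics/w3.png

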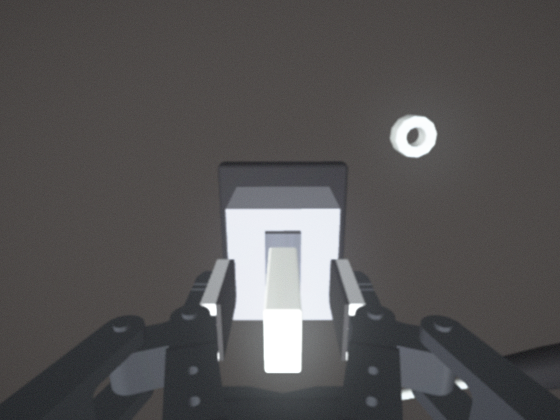

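```bash
python3 -m creep '[{"grip":0.8,"dp":[0,0,0],"rotation":[0,0,0]},{"grip":0.8,"dp":[0,0,0],"rotation":[0,0,0]},{"grip":0.8,"dp":[0,0,0],"rotation":[0,0,0]},{"grip":0.8,"dp":[0,0,0],"rotation":[0,0,0]},{"grip":0.8,"dp":[0,0,0],"rotation":[0,0,0]}]' 40;python3 -m creep '[{"grip":0.8,"dp":[0,0,0],"rotation":[0,0,0]},{"grip":0.8,"dp":[0,0,0],"rotation":[0,0,0]}]' 60;python3 -c "
from h import *
plan([.509,.2102,.076],[.182,.983])"
```

```text
time: 4.38
tool_pos: [0.5093, 0.2102, 0.0762]
tcp_rot: [-2.125, 0.197, 2.123]
wrist_force: [0.0, 0.1, 5.6]
width: 0.135
time: 4.55
tool_pos: [0.5092, 0.2102, 0.0762]
tcp_rot: [-2.125, 0.197, 2.123]
wrist_force: [-1.0, -0.3, 5.6]
width: 0.134
dp cm [0.02 0.01 0.02] rot [-0.0022 -0.0011  0.0007] t 4.55
```

```bash
python3 -m creep '[{"grip":0.8,"dp":[-0.5,0,0],"rotation":[0,0,0]},{"grip":0.8,"dp":[-1.5,0,0],"rotation":[0,0,0]},{"grip":0.8,"dp":[-3,0,0],"rotation":[0,0,0]},{"grip":0.8,"dp":[-4.5,0,0],"rotation":[0,0,0]},{"grip":0.8,"dp":[-6,0,0],"rotation":[0,0,0]}]';python3 -m creep '[{"grip":0.8,"dp":[-2,0,0],"rotation":[0,0,0]},{"grip":0.8,"dp":[-4,0,0],"rotation":[0,0,0]},{"grip":0.8,"dp":[-4,0,0],"rotation":[0,0,0]},{"grip":0.8,"dp":[-4,0,0],"rotation":[0,0,0]}]';python3 - <<'E'
from h import *
plan([.55,-.139,.17],[.299,.954])
im,d=bot.read_camera('wrist'); cv2.imwrite('pics/w4.png',im[:,:,::-1])
E
```

```text
time: 4.97
tool_pos: [0.5081, 0.2098, 0.1358]
tcp_rot: [-2.123, 0.198, 2.126]
wrist_force: [-0.4, -0.1, -0.3]
width: 0.134
time: 5.3
tool_pos: [0.5094, 0.2103, 0.1767]
tcp_rot: [-2.127, 0.196, 2.121]
wrist_force: [0.3, 0.0, -1.3]
width: 0.134
dp cm [  0.65  33.59 -10.42] rot [ 0.1185 -0.0026  0.0017] t 5.3
```

View pics/w4.png

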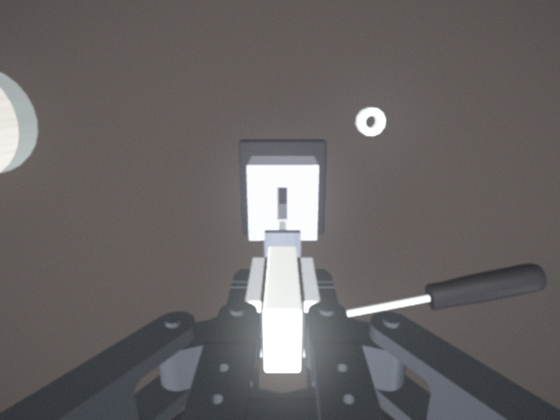

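```bash
python3 -c "
from h import *
plan([.49,-.10,.20],[.299,.954])"; python3 -m creep '[{"grip":0.8,"dp":[-2,20,0],"rotation":[0.03,0,0]},{"grip":0.8,"dp":[-2,20,0],"rotation":[0.06,0,0]},{"grip":0.8,"dp":[-2,20,0],"rotation":[0.09,0,0]},{"grip":0.8,"dp":[-2,20,0],"rotation":[0.118,0,0]},{"grip":0.8,"dp":[-2,20,0],"rotation":[0.118,0,0]}]';python3 -c "
from h import *
plan([.49,-.10,.20],[.299,.954])"
```

```text
dp cm [-2.49 30.8  -3.9 ] rot [ 1.184e-01 -1.000e-04  1.000e-04] t 5.35
time: 5.77
tool_pos: [0.4695, 0.0114, 0.1934]
tcp_rot: [-2.054, 0.317, 2.062]
wrist_force: [0.1, 0.0, -1.3]
width: 0.131
dp cm [-0.66 10.01 -5.29] rot [-0.0004  0.0034 -0.0016] t 5.77
```

```bash
python3 -m creep '[{"grip":0.8,"dp":[-0.5,4,-2],"rotation":[0,0,0]},{"grip":0.8,"dp":[-0.5,7.5,-4],"rotation":[0,0,0]},{"grip":0.8,"dp":[-0.5,10,-5.3],"rotation":[0,0,0]},{"grip":0.8,"dp":[-0.5,10,-5.3],"rotation":[0,0,0]},{"grip":0.8,"dp":[-0.5,10,-5.3],"rotation":[0,0,0]}]';python3 -m creep '[{"grip":0.8,"dp":[0,0,0],"rotation":[0,0,0]},{"grip":0.8,"dp":[0,0,0],"rotation":[0,0,0]},{"grip":0.8,"dp":[0,0,0],"rotation":[0,0,0]}]'
python3 - <<'E'
from h import *
import pickle
plan([.49,-.10,.20],[.299,.954])
c=cal('wrist'); pickle.dump(c,open('w5.pkl','wb'))
im,d=bot.read_camera('wrist'); np.save('w5d.npy',d); cv2.imwrite('pics/w5.png',im[:,:,::-1])
E
```

```text
time: 6.18
tool_pos: [0.4913, -0.099, 0.1984]
tcp_rot: [-2.052, 0.317, 2.06]
wrist_force: [-0.2, 0.8, -0.9]
width: 0.137
time: 6.43
tool_pos: [0.4919, -0.0965, 0.1995]
tcp_rot: [-2.057, 0.312, 2.06]
wrist_force: [0.3, -0.1, -0.9]
width: 0.134
dp cm [-0.05  0.39  0.08] rot [0.0023 0.0015 0.0002] t 6.43
```

View pics/w5.png

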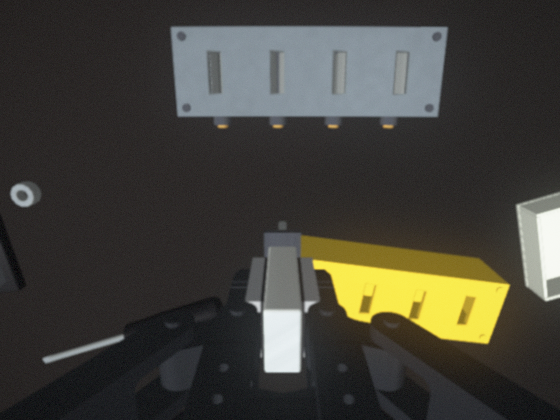

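Run:
```python
from h import *
import pickle
d=np.load('w5d.npy'); c=pickle.load(open('w5.pkl','rb')); W=cloud(d,c)
im=cv2.imread('pics/w5.png')
z=W[...,2]; roi=np.zeros(d.shape,bool); roi[15:118,150:470]=1
m=roi&(z>.04)&(z<.065); print(np.nanmedian(z[m]))
cx,cy,L=rect(m,.052,c)
# slots: holes in top mask by depth
hole=(roi&(z<.045)&(z>.0)).astype(np.uint8)
g=cv2.cvtColor(im,cv2.COLOR_BGR2GRAY)
n,lab,st,ce=cv2.connectedComponentsWithStats(hole)
yb=np.array([0.299,0.954]) 
for i in range(1,n):
    if st[i,4]>60: print(st[i],ce[i].round(1),onplane(ce[i],.052,c)[0].round(4))
cr=cv2.resize(im[15:130,165:455],None,fx=2.7,fy=2.7,interpolation=cv2.INTER_CUBIC); cv2.imwrite('pics/w5c.png',cr)
```

```text
0.05178341205375135
centre mm 571.3 -140.3 size [59.9, 190.6] long dir [0.298 0.954] ang 72.6
[150  15 104  44 733] [186.8  27.3] [ 0.624  -0.0691  0.052 ]
[297  15  69  12 297] [331.4  19.8] [ 0.599  -0.1648  0.052 ]
[391  15  20  12  71] [400.7  19.5] [ 0.5854 -0.2101  0.052 ]
[448  15  22  20 125] [458.8  23.2] [ 0.5716 -0.248   0.052 ]
[446  30  21  14  71] [454.   36.4] [ 0.5642 -0.2434  0.052 ]
[447  45  23  35 271] [457.8  62.8] [ 0.5464 -0.2429  0.052 ]
[209  53  14  40 457] [215.7  72.5] [ 0.5904 -0.0779  0.052 ]
[272  52  12  41 479] [277.5  72.4] [ 0.5774 -0.1195  0.052 ]
[332  52  14  41 464] [338.2  72.5] [ 0.5647 -0.1604  0.052 ]
[394  52  14  42 426] [400.1  72.7] [ 0.5517 -0.2023  0.052 ]
[150  57  27  60 561] [161.9  87.6] [ 0.5924 -0.0375  0.052 ]
[444  93  17  25  95] [452.3 107. ] [ 0.5175 -0.234   0.052 ]
[438  97  11  21  75] [442.2 107.9] [ 0.519  -0.2267  0.052 ]
```

View pics/w5c.png

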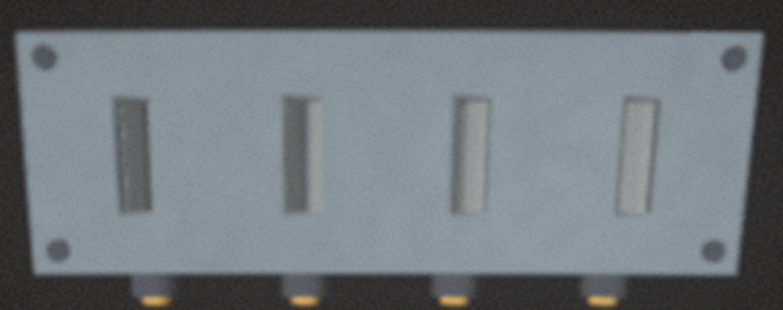

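```bash
python3 -c "
from h import *
plan([.5777,-.1194,.135],[.298,.954])"
```

```text
dp cm [ 6.47 -0.36 -8.86] rot [0.0015 0.0009 0.0001] t 6.48
```

```bash
python3 -m creep '[{"grip":0.8,"dp":[1,-0.1,-2.5],"rotation":[0.002,0,0]},{"grip":0.8,"dp":[3,-0.2,-5],"rotation":[0.002,0,0]},{"grip":0.8,"dp":[4.5,-0.3,-7],"rotation":[0.002,0,0]},{"grip":0.8,"dp":[5.5,-0.36,-8.3],"rotation":[0.002,0,0]},{"grip":0.8,"dp":[6.4,-0.36,-8.86],"rotation":[0.002,0,0]}]';python3 -m creep '[{"grip":0.8,"dp":[0,0,0],"rotation":[0,0,0]},{"grip":0.8,"dp":[0,0,0],"rotation":[0,0,0]},{"grip":0.8,"dp":[0,0,0],"rotation":[0,0,0]},{"grip":0.8,"dp":[0,0,0],"rotation":[0,0,0]},{"grip":0.8,"dp":[0,0,0],"rotation":[0,0,0]}]'; python3 -c "
from h import *
plan([.5777,-.1194,.115],[.298,.954])"
```

```text
time: 6.9
tool_pos: [0.5795, -0.1201, 0.1352]
tcp_rot: [-2.058, 0.315, 2.058]
wrist_force: [-0.4, -0.5, -1.0]
width: 0.134
time: 7.32
tool_pos: [0.5781, -0.1208, 0.1374]
tcp_rot: [-2.059, 0.316, 2.056]
wrist_force: [-0.2, 0.3, -0.8]
width: 0.133
dp cm [ 2.24 -0.12  0.08] rot [-0.0023 -0.0016  0.0001] t 7.32
```

```bash
python3 -m creep '[{"grip":0.8,"dp":[0.6,-0.12,0.05],"rotation":[-0.002,-0.0015,0]},{"grip":0.8,"dp":[1.2,-0.12,0.05],"rotation":[-0.002,-0.0015,0]},{"grip":0.8,"dp":[1.8,-0.12,0.05],"rotation":[-0.002,-0.0015,0]},{"grip":0.8,"dp":[2.2,-0.12,0.05],"rotation":[-0.002,-0.0015,0]},{"grip":0.8,"dp":[2.2,-0.12,0.05],"rotation":[-0.002,-0.0015,0]}]';python3 -m creep '[{"grip":0.8,"dp":[0,0,0],"rotation":[0,0,0]},{"grip":0.8,"dp":[0,0,0],"rotation":[0,0,0]},{"grip":0.8,"dp":[0,0,0],"rotation":[0,0,0]}]'
python3 - <<'E'
from h import *
plan([.5777,-.1194,.115],[.298,.954])
im,d=bot.read_camera('wrist'); cv2.imwrite('pics/w6.png',im[:,:,::-1])
E
```

```text
time: 7.73
tool_pos: [0.5767, -0.1193, 0.1124]
tcp_rot: [-2.053, 0.314, 2.063]
wrist_force: [-0.2, 0.3, -1.2]
width: 0.135
time: 7.98
tool_pos: [0.5783, -0.1196, 0.1145]
tcp_rot: [-2.057, 0.314, 2.059]
wrist_force: [0.6, 0.1, -0.7]
width: 0.13
dp cm [-0.05 -0.01  0.06] rot [-0.0005  0.001   0.    ] t 7.98
```

View pics/w6.png

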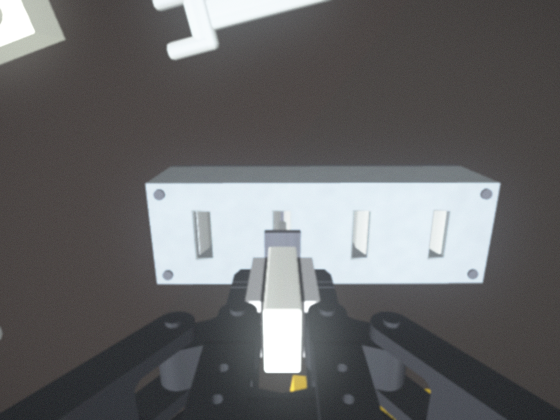

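```bash
python3 -m creep '[{"grip":0.8,"dp":[0.2,0,0.05],"rotation":[0,0,0]},{"grip":0.8,"dp":[0.4,0,0.05],"rotation":[0,0,0]},{"grip":0.8,"dp":[0.6,0,0.05],"rotation":[0,0,0]},{"grip":0.8,"dp":[0.8,0,0.05],"rotation":[0,0,0]},{"grip":0.8,"dp":[1.0,0,0.05],"rotation":[0,0,0]}]';python3 -m creep '[{"grip":0.8,"dp":[0.1,0,0],"rotation":[0,0,0]},{"grip":0.8,"dp":[0.2,0,0],"rotation":[0,0,0]},{"grip":0.8,"dp":[0.2,0,0],"rotation":[0,0,0]}]'; python3 -c "
from h import *
plan([.5777,-.1194,.095],[.298,.954])"
```

```text
time: 8.45
tool_pos: [0.5774, -0.1194, 0.104]
tcp_rot: [-2.056, 0.314, 2.06]
wrist_force: [-0.2, -0.4, -2.0]
width: 0.131
time: 8.7
tool_pos: [0.5773, -0.1194, 0.1019]
tcp_rot: [-2.056, 0.314, 2.06]
wrist_force: [-0.3, 0.7, -0.6]
width: 0.134
dp cm [ 0.69 -0.01 -0.04] rot [-0.0004  0.002  -0.    ] t 8.7
```

Tip is about 8 mm deep. Continuing in 1 mm steps.

```bash
python3 -m creep '[{"grip":0.8,"dp":[0.1,0,0],"rotation":[0,0,0]},{"grip":0.8,"dp":[0.2,0,0],"rotation":[0,0,0]},{"grip":0.8,"dp":[0.2,0,0],"rotation":[0,0,0]}]'
python3 -m creep '[{"grip":0.8,"dp":[0.1,0,0],"rotation":[0,0,0]},{"grip":0.8,"dp":[0.1,0,0],"rotation":[0,0,0]}]'
python3 -m creep '[{"grip":0.8,"dp":[0.1,0,0],"rotation":[0,0,0]},{"grip":0.8,"dp":[0.1,0,0],"rotation":[0,0,0]}]'
```

```text
time: 8.95
tool_pos: [0.5774, -0.1194, 0.1001]
tcp_rot: [-2.056, 0.314, 2.06]
wrist_force: [0.4, 0.2, -1.0]
width: 0.136
time: 9.12
tool_pos: [0.5775, -0.1194, 0.0992]
tcp_rot: [-2.056, 0.314, 2.06]
wrist_force: [-0.1, -0.2, -1.2]
width: 0.133
time: 9.28
tool_pos: [0.5774, -0.1194, 0.0982]
tcp_rot: [-2.056, 0.314, 2.06]
wrist_force: [-0.3, 1.5, -1.2]
width: 0.135
```

```bash
python3 -m creep '[{"grip":0.8,"dp":[0.1,0,0],"rotation":[0,0,0]},{"grip":0.8,"dp":[0.1,0,0],"rotation":[0,0,0]}]'
```

```text
time: 9.45
tool_pos: [0.5774, -0.1194, 0.0971]
tcp_rot: [-2.056, 0.314, 2.06]
wrist_force: [-0.1, -0.5, -0.1]
width: 0.136
```

```bash
python3 -m creep '[{"grip":0.8,"dp":[0.1,0,0],"rotation":[0,0,0]},{"grip":0.8,"dp":[0.1,0,0],"rotation":[0,0,0]}]'
```

```text
time: 9.62
tool_pos: [0.5774, -0.1194, 0.0961]
tcp_rot: [-2.056, 0.314, 2.06]
wrist_force: [-0.4, 0.5, -0.2]
width: 0.13
```

```bash
python3 -m creep '[{"grip":0.8,"dp":[0.1,0,0],"rotation":[0,0,0]},{"grip":0.8,"dp":[0.1,0,0],"rotation":[0,0,0]}]'
```

```text
time: 9.78
tool_pos: [0.5774, -0.1194, 0.0951]
tcp_rot: [-2.056, 0.314, 2.06]
wrist_force: [0.1, -0.0, -1.2]
width: 0.132
```

```bash
python3 -m creep '[{"grip":0.8,"dp":[0.1,0,0],"rotation":[0,0,0]},{"grip":0.8,"dp":[0.1,0,0],"rotation":[0,0,0]}]'
```

```text
time: 9.95
tool_pos: [0.5774, -0.1194, 0.0941]
tcp_rot: [-2.056, 0.314, 2.06]
wrist_force: [0.8, -0.5, -1.5]
width: 0.135
```

```bash
python3 -m creep '[{"grip":0.8,"dp":[0.1,0,0],"rotation":[0,0,0]},{"grip":0.8,"dp":[0.1,0,0],"rotation":[0,0,0]}]'
```

```text
time: 10.12
tool_pos: [0.5774, -0.1194, 0.0931]
tcp_rot: [-2.056, 0.314, 2.06]
wrist_force: [-0.3, -0.2, -0.8]
width: 0.132
```

```bash
python3 -m creep '[{"grip":0.8,"dp":[0.1,0,0],"rotation":[0,0,0]},{"grip":0.8,"dp":[0.1,0,0],"rotation":[0,0,0]}]'
```

```text
time: 10.28
tool_pos: [0.5775, -0.1194, 0.0922]
tcp_rot: [-2.056, 0.314, 2.06]
wrist_force: [-0.2, 0.5, -0.8]
width: 0.135
```

```bash
python3 -m creep '[{"grip":0.8,"dp":[0.1,0,0],"rotation":[0,0,0]},{"grip":0.8,"dp":[0.2,0,0],"rotation":[0,0,0]},{"grip":0.8,"dp":[0.3,0,0],"rotation":[0,0,0]}]'
```

```text
time: 10.53
tool_pos: [0.5775, -0.1194, 0.0892]
tcp_rot: [-2.057, 0.314, 2.06]
wrist_force: [0.4, 0.1, -0.9]
width: 0.132
```

Slot 1 shows no drag down to 21 mm, so it is slack. Withdrawing and moving to slot 2.

```bash
python3 -m creep '[{"grip":0.8,"dp":[-0.7,0,0],"rotation":[0,0,0]},{"grip":0.8,"dp":[-1.5,0,0],"rotation":[0,0,0]},{"grip":0.8,"dp":[-2.3,0,0],"rotation":[0,0,0]},{"grip":0.8,"dp":[-3,0,0],"rotation":[0,0,0]},{"grip":0.8,"dp":[-3,0,0],"rotation":[0,0,0]}]'; python3 -m creep '[{"grip":0.8,"dp":[0,1.2,0],"rotation":[0,0,0]},{"grip":0.8,"dp":[0,2.5,0],"rotation":[0,0,0]},{"grip":0.8,"dp":[0,3.7,0],"rotation":[0,0,0]},{"grip":0.8,"dp":[0,4.4,0],"rotation":[0,0,0]},{"grip":0.8,"dp":[0,4.4,0],"rotation":[0,0,0]}]';python3 -m creep '[{"grip":0.8,"dp":[0,0,0],"rotation":[0,0,0]},{"grip":0.8,"dp":[0,0,0],"rotation":[0,0,0]}]'; python3 -c "
from h import *
plan([.5645,-.1612,.102],[.298,.954])"
```

```text
time: 10.95
tool_pos: [0.5794, -0.1198, 0.1222]
tcp_rot: [-2.062, 0.315, 2.055]
wrist_force: [-0.1, -0.6, -1.2]
width: 0.133
time: 11.37
tool_pos: [0.5633, -0.1635, 0.1188]
tcp_rot: [-2.054, 0.317, 2.059]
wrist_force: [0.3, 0.3, -1.3]
width: 0.137
time: 11.53
tool_pos: [0.5642, -0.1616, 0.119]
tcp_rot: [-2.055, 0.315, 2.059]
wrist_force: [0.1, -0.6, -0.9]
width: 0.129
dp cm [ 1.7  -0.04 -0.02] rot [-0.0013  0.0021  0.0003] t 11.53
```

```bash
python3 -m creep '[{"grip":0.8,"dp":[0.35,-0.02,0],"rotation":[0,0.002,0]},{"grip":0.8,"dp":[0.75,-0.02,0],"rotation":[0,0.002,0]},{"grip":0.8,"dp":[1.15,-0.02,0],"rotation":[0,0.002,0]},{"grip":0.8,"dp":[1.5,-0.02,0],"rotation":[0,0.002,0]},{"grip":0.8,"dp":[1.7,-0.02,0],"rotation":[0,0.002,0]}]'; python3 -m creep '[{"grip":0.8,"dp":[0,0,0],"rotation":[0,0,0]},{"grip":0.8,"dp":[0,0,0],"rotation":[0,0,0]}]'; python3 -m creep '[{"grip":0.8,"dp":[0.1,0,0],"rotation":[0,0,0]},{"grip":0.8,"dp":[0.1,0,0],"rotation":[0,0,0]}]'
```

```text
time: 11.95
tool_pos: [0.5639, -0.1608, 0.1013]
tcp_rot: [-2.057, 0.314, 2.059]
wrist_force: [0.2, 0.1, -1.2]
width: 0.129
time: 12.12
tool_pos: [0.5643, -0.161, 0.102]
tcp_rot: [-2.058, 0.314, 2.058]
wrist_force: [-0.6, -0.8, -1.1]
width: 0.134
time: 12.28
tool_pos: [0.5646, -0.1612, 0.1014]
tcp_rot: [-2.059, 0.315, 2.057]
wrist_force: [0.4, -0.2, -0.9]
width: 0.133
```

```bash
python3 -m creep '[{"grip":0.8,"dp":[0.1,0,0],"rotation":[0,0,0]},{"grip":0.8,"dp":[0.1,0,0],"rotation":[0,0,0]}]'
```

```text
time: 12.45
tool_pos: [0.5645, -0.1612, 0.1003]
tcp_rot: [-2.059, 0.315, 2.058]
wrist_force: [0.2, -0.7, -1.7]
width: 0.131
```

```bash
python3 -m creep '[{"grip":0.8,"dp":[0.1,0,0],"rotation":[0,0,0]},{"grip":0.8,"dp":[0.1,0,0],"rotation":[0,0,0]}]'
```

```text
time: 12.62
tool_pos: [0.5644, -0.1612, 0.0992]
tcp_rot: [-2.059, 0.315, 2.058]
wrist_force: [-0.7, 0.3, -0.6]
width: 0.13
```

```bash
python3 -m creep '[{"grip":0.8,"dp":[0.1,0,0],"rotation":[0,0,0]},{"grip":0.8,"dp":[0.1,0,0],"rotation":[0,0,0]}]'
```

```text
time: 12.78
tool_pos: [0.5643, -0.1612, 0.0981]
tcp_rot: [-2.058, 0.314, 2.058]
wrist_force: [-0.5, 0.2, -1.4]
width: 0.134
```

```bash
python3 -m creep '[{"grip":0.8,"dp":[0.1,0,0],"rotation":[0,0,0]},{"grip":0.8,"dp":[0.1,0,0],"rotation":[0,0,0]}]'
```

```text
time: 12.95
tool_pos: [0.5643, -0.1612, 0.0971]
tcp_rot: [-2.058, 0.314, 2.058]
wrist_force: [0.2, -0.2, -1.1]
width: 0.134
```

```bash
python3 -m creep '[{"grip":0.8,"dp":[0.1,0,0],"rotation":[0,0,0]},{"grip":0.8,"dp":[0.1,0,0],"rotation":[0,0,0]}]'
```

```text
time: 13.12
tool_pos: [0.5643, -0.1612, 0.0961]
tcp_rot: [-2.058, 0.314, 2.058]
wrist_force: [0.6, 0.4, -0.7]
width: 0.134
```

```bash
python3 -m creep '[{"grip":0.8,"dp":[0.1,0,0],"rotation":[0,0,0]},{"grip":0.8,"dp":[0.1,0,0],"rotation":[0,0,0]}]'
```

```text
time: 13.28
tool_pos: [0.5643, -0.1612, 0.0951]
tcp_rot: [-2.058, 0.314, 2.058]
wrist_force: [-0.7, 0.1, -1.6]
width: 0.127
```

```bash
python3 -m creep '[{"grip":0.8,"dp":[0.1,0,0],"rotation":[0,0,0]},{"grip":0.8,"dp":[0.1,0,0],"rotation":[0,0,0]}]'
```

```text
time: 13.45
tool_pos: [0.5643, -0.1612, 0.0941]
tcp_rot: [-2.058, 0.314, 2.058]
wrist_force: [-0.3, 0.3, -0.6]
width: 0.134
```

```bash
python3 -m creep '[{"grip":0.8,"dp":[0.1,0,0],"rotation":[0,0,0]},{"grip":0.8,"dp":[0.1,0,0],"rotation":[0,0,0]}]'
```

```text
time: 13.62
tool_pos: [0.5645, -0.1614, 0.0932]
tcp_rot: [-2.059, 0.315, 2.058]
wrist_force: [0.4, -0.0, -1.4]
width: 0.135
```

```bash
python3 -m creep '[{"grip":0.8,"dp":[0.1,0,0],"rotation":[0,0,0]},{"grip":0.8,"dp":[0.1,0,0],"rotation":[0,0,0]}]'
```

```text
time: 13.78
tool_pos: [0.5647, -0.1614, 0.0928]
tcp_rot: [-2.059, 0.315, 2.057]
wrist_force: [-0.7, -2.1, 1.8]
width: 0.134
```

```bash
python3 -m creep '[{"grip":0.8,"dp":[0.05,0,0],"rotation":[0,0,0]},{"grip":0.8,"dp":[0.05,0,0],"rotation":[0,0,0]}]'
```

```text
time: 13.95
tool_pos: [0.5648, -0.1614, 0.0927]
tcp_rot: [-2.06, 0.315, 2.057]
wrist_force: [-1.0, 0.2, 4.4]
width: 0.133
```

```bash
python3 -m creep '[{"grip":0.8,"dp":[0.05,0,0],"rotation":[0,0,0]},{"grip":0.8,"dp":[0.05,0,0],"rotation":[0,0,0]}]'
```

```text
time: 14.12
tool_pos: [0.5649, -0.1615, 0.0925]
tcp_rot: [-2.06, 0.315, 2.057]
wrist_force: [-1.4, -0.2, 6.3]
width: 0.131
```

```bash
python3 -m creep '[{"grip":0.8,"dp":[0.05,0,0],"rotation":[0,0,0]},{"grip":0.8,"dp":[0.05,0,0],"rotation":[0,0,0]}]'
```

```text
time: 14.28
tool_pos: [0.565, -0.1615, 0.0924]
tcp_rot: [-2.06, 0.315, 2.057]
wrist_force: [-3.6, 0.2, 8.4]
width: 0.132
```

```bash
python3 -m creep '[{"grip":0.8,"dp":[0.05,0,0],"rotation":[0,0,0]},{"grip":0.8,"dp":[0.05,0,0],"rotation":[0,0,0]}]'
```

```text
time: 14.45
tool_pos: [0.5651, -0.1615, 0.0923]
tcp_rot: [-2.06, 0.315, 2.057]
wrist_force: [-3.4, -0.8, 10.5]
width: 0.135
```

Slot 2 holds firm at about 11.5 N without yielding, so it is probably the hard one. I'll back off and try slot 3.

```bash
python3 -m creep '[{"grip":0.8,"dp":[-0.3,0,0],"rotation":[0,0,0]},{"grip":0.8,"dp":[-1,0,0],"rotation":[0,0,0]},{"grip":0.8,"dp":[-1.8,0,0],"rotation":[0,0,0]},{"grip":0.8,"dp":[-2.6,0,0],"rotation":[0,0,0]},{"grip":0.8,"dp":[-3,0,0],"rotation":[0,0,0]}]'; python3 -m creep '[{"grip":0.8,"dp":[0,1.2,0],"rotation":[0,0,0]},{"grip":0.8,"dp":[0,2.5,0],"rotation":[0,0,0]},{"grip":0.8,"dp":[0,3.7,0],"rotation":[0,0,0]},{"grip":0.8,"dp":[0,4.4,0],"rotation":[0,0,0]},{"grip":0.8,"dp":[0,4.4,0],"rotation":[0,0,0]}]';python3 -m creep '[{"grip":0.8,"dp":[0,0,0],"rotation":[0,0,0]},{"grip":0.8,"dp":[0,0,0],"rotation":[0,0,0]}]'
python3 - <<'E'
from h import *
plan([.5514,-.2031,.102],[.298,.954])
im,d=bot.read_camera('wrist'); cv2.imwrite('pics/w7.png',im[:,:,::-1])
E
```

```text
time: 14.87
tool_pos: [0.5652, -0.1614, 0.1218]
tcp_rot: [-2.061, 0.315, 2.056]
wrist_force: [0.2, 0.1, -0.8]
width: 0.133
time: 15.28
tool_pos: [0.5502, -0.2052, 0.1198]
tcp_rot: [-2.056, 0.317, 2.057]
wrist_force: [0.4, 0.0, -1.3]
width: 0.133
time: 15.45
tool_pos: [0.551, -0.2033, 0.1199]
tcp_rot: [-2.057, 0.315, 2.058]
wrist_force: [-0.2, 0.6, -1.3]
width: 0.133
dp cm [ 1.79 -0.03 -0.03] rot [-0.0012  0.0002  0.0004] t 15.45
```

View pics/w7.png

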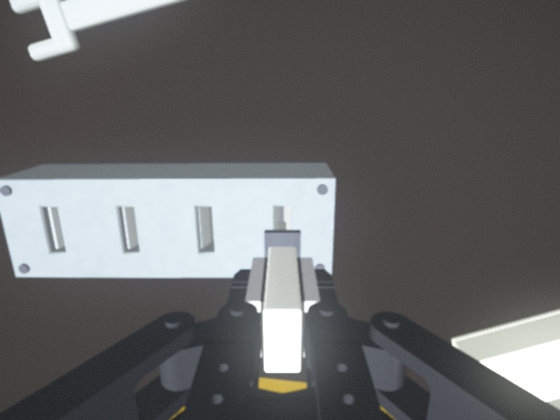

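The strip is above slot 3 at (285,220), still straight in the grip.

```bash
python3 -m creep '[{"grip":0.8,"dp":[0.35,-0.03,-0.03],"rotation":[0,0,0]},{"grip":0.8,"dp":[0.75,-0.03,-0.03],"rotation":[0,0,0]},{"grip":0.8,"dp":[1.15,-0.03,-0.03],"rotation":[0,0,0]},{"grip":0.8,"dp":[1.5,-0.03,-0.03],"rotation":[0,0,0]},{"grip":0.8,"dp":[1.8,-0.03,-0.03],"rotation":[0,0,0]}]'; python3 -m creep '[{"grip":0.8,"dp":[0.1,0,0],"rotation":[0,0,0]},{"grip":0.8,"dp":[0.2,0,0],"rotation":[0,0,0]},{"grip":0.8,"dp":[0.2,0,0],"rotation":[0,0,0]}]'; python3 -m creep '[{"grip":0.8,"dp":[0.1,0,0],"rotation":[0,0,0]},{"grip":0.8,"dp":[0.1,0,0],"rotation":[0,0,0]}]'
```

```text
time: 15.92
tool_pos: [0.5514, -0.2026, 0.1015]
tcp_rot: [-2.058, 0.314, 2.059]
wrist_force: [-0.2, -0.3, -1.2]
width: 0.132
time: 16.17
tool_pos: [0.5516, -0.2029, 0.1]
tcp_rot: [-2.058, 0.314, 2.058]
wrist_force: [-0.1, -0.0, -1.7]
width: 0.126
time: 16.33
tool_pos: [0.5518, -0.2031, 0.0993]
tcp_rot: [-2.059, 0.315, 2.057]
wrist_force: [-0.1, -0.2, -1.3]
width: 0.131
```

```bash
python3 -m creep '[{"grip":0.8,"dp":[0.1,0,0],"rotation":[0,0,0]},{"grip":0.8,"dp":[0.1,0,0],"rotation":[0,0,0]}]'
```

```text
time: 16.5
tool_pos: [0.5517, -0.203, 0.0983]
tcp_rot: [-2.059, 0.315, 2.058]
wrist_force: [0.5, 1.2, -2.6]
width: 0.134
```

```bash
python3 -m creep '[{"grip":0.8,"dp":[0.1,0,0],"rotation":[0,0,0]},{"grip":0.8,"dp":[0.1,0,0],"rotation":[0,0,0]}]'
```

```text
time: 16.67
tool_pos: [0.5516, -0.203, 0.0972]
tcp_rot: [-2.059, 0.315, 2.058]
wrist_force: [-0.5, -0.2, -1.2]
width: 0.13
```

```bash
python3 -m creep '[{"grip":0.8,"dp":[0.1,0,0],"rotation":[0,0,0]},{"grip":0.8,"dp":[0.1,0,0],"rotation":[0,0,0]}]'
```

```text
time: 16.83
tool_pos: [0.5516, -0.203, 0.0961]
tcp_rot: [-2.058, 0.314, 2.058]
wrist_force: [0.0, 0.6, -1.6]
width: 0.135
```

```bash
python3 -m creep '[{"grip":0.8,"dp":[0.1,0,0],"rotation":[0,0,0]},{"grip":0.8,"dp":[0.1,0,0],"rotation":[0,0,0]}]'
```

```text
time: 17.0
tool_pos: [0.5515, -0.203, 0.0951]
tcp_rot: [-2.058, 0.314, 2.058]
wrist_force: [0.1, 0.5, -2.3]
width: 0.132
```

```bash
python3 -m creep '[{"grip":0.8,"dp":[0.1,0,0],"rotation":[0,0,0]},{"grip":0.8,"dp":[0.1,0,0],"rotation":[0,0,0]}]'
```

```text
time: 17.17
tool_pos: [0.5517, -0.2031, 0.0942]
tcp_rot: [-2.059, 0.315, 2.058]
wrist_force: [0.2, 0.3, -1.5]
width: 0.131
```

```bash
python3 -m creep '[{"grip":0.8,"dp":[0.1,0,0],"rotation":[0,0,0]},{"grip":0.8,"dp":[0.1,0,0],"rotation":[0,0,0]}]'
```

```text
time: 17.33
tool_pos: [0.5518, -0.2033, 0.0934]
tcp_rot: [-2.059, 0.315, 2.058]
wrist_force: [-0.0, -1.4, -1.3]
width: 0.133
```

```bash
python3 -m creep '[{"grip":0.8,"dp":[0.1,0,0],"rotation":[0,0,0]},{"grip":0.8,"dp":[0.1,0,0],"rotation":[0,0,0]}]'
```

```text
time: 17.5
tool_pos: [0.552, -0.2034, 0.0928]
tcp_rot: [-2.06, 0.315, 2.057]
wrist_force: [-0.4, -2.2, 1.9]
width: 0.13
```

```bash
python3 -m creep '[{"grip":0.8,"dp":[0.1,0,0],"rotation":[0,0,0]},{"grip":0.8,"dp":[0.1,0,0],"rotation":[0,0,0]}]'
```

```text
time: 17.67
tool_pos: [0.5523, -0.2033, 0.0922]
tcp_rot: [-2.06, 0.315, 2.056]
wrist_force: [-0.1, -1.0, 4.2]
width: 0.138
```

```bash
python3 -m creep '[{"grip":0.8,"dp":[0.05,0,0],"rotation":[0,0,0]},{"grip":0.8,"dp":[0.05,0,0],"rotation":[0,0,0]}]'
```

```text
time: 17.83
tool_pos: [0.5524, -0.2033, 0.0919]
tcp_rot: [-2.061, 0.315, 2.056]
wrist_force: [-1.2, -1.0, 6.4]
width: 0.133
```

```bash
python3 -m creep '[{"grip":0.8,"dp":[0.05,0,0],"rotation":[0,0,0]},{"grip":0.8,"dp":[0.05,0,0],"rotation":[0,0,0]}]'
```

```text
time: 18.0
tool_pos: [0.5525, -0.2033, 0.0915]
tcp_rot: [-2.061, 0.315, 2.056]
wrist_force: [-1.2, -0.7, 6.6]
width: 0.131
```

```bash
python3 -m creep '[{"grip":0.8,"dp":[0.05,0,0],"rotation":[0,0,0]},{"grip":0.8,"dp":[0.05,0,0],"rotation":[0,0,0]}]'
```

```text
time: 18.17
tool_pos: [0.5526, -0.2033, 0.0912]
tcp_rot: [-2.061, 0.315, 2.056]
wrist_force: [-0.9, 0.3, 6.5]
width: 0.137
```

```bash
python3 -m creep '[{"grip":0.8,"dp":[0.05,0,0],"rotation":[0,0,0]},{"grip":0.8,"dp":[0.1,0,0],"rotation":[0,0,0]}]'
```

```text
time: 18.33
tool_pos: [0.5528, -0.2033, 0.0903]
tcp_rot: [-2.061, 0.315, 2.055]
wrist_force: [-0.3, -0.1, 6.1]
width: 0.131
```

```bash
python3 -m creep '[{"grip":0.8,"dp":[0.05,0,0],"rotation":[0,0,0]},{"grip":0.8,"dp":[0.1,0,0],"rotation":[0,0,0]}]'
```

```text
time: 18.5
tool_pos: [0.5526, -0.2033, 0.0886]
tcp_rot: [-2.061, 0.315, 2.055]
wrist_force: [-0.5, -0.9, 4.2]
width: 0.133
```

Slot 3 is the right one: entry took about 8 N, then it slid with about 5 N of drag. I'll keep going down until the collar seats.

```bash
python3 -m creep '[{"grip":0.8,"dp":[0.1,0,0.02],"rotation":[0,0,0]},{"grip":0.8,"dp":[0.2,0,0.04],"rotation":[0,0,0]},{"grip":0.8,"dp":[0.3,0,0.06],"rotation":[0,0,0]},{"grip":0.8,"dp":[0.4,0,0.06],"rotation":[0,0,0]},{"grip":0.8,"dp":[0.5,0,0.06],"rotation":[0,0,0]}]'
```

```text
time: 18.92
tool_pos: [0.5509, -0.2027, 0.0825]
tcp_rot: [-2.058, 0.314, 2.058]
wrist_force: [-0.3, -1.0, 3.2]
width: 0.13
```

```bash
python3 -m creep '[{"grip":0.8,"dp":[0.1,0,0],"rotation":[0,0,0]},{"grip":0.8,"dp":[0.2,0,0],"rotation":[0,0,0]},{"grip":0.8,"dp":[0.3,0,0],"rotation":[0,0,0]},{"grip":0.8,"dp":[0.4,0,0],"rotation":[0,0,0]}]'
```

```text
time: 19.25
tool_pos: [0.5508, -0.2027, 0.0785]
tcp_rot: [-2.058, 0.314, 2.058]
wrist_force: [-0.6, -0.6, 2.8]
width: 0.134
```

```bash
python3 -m creep '[{"grip":0.8,"dp":[0.1,0,0],"rotation":[0,0,0]},{"grip":0.8,"dp":[0.1,0,0],"rotation":[0,0,0]}]'
```

```text
time: 19.42
tool_pos: [0.5508, -0.2027, 0.0773]
tcp_rot: [-2.058, 0.314, 2.058]
wrist_force: [0.5, -0.8, 2.1]
width: 0.128
```

```bash
python3 -m creep '[{"grip":0.8,"dp":[0.1,0,0],"rotation":[0,0,0]},{"grip":0.8,"dp":[0.1,0,0],"rotation":[0,0,0]}]'
```

```text
time: 19.58
tool_pos: [0.5509, -0.2028, 0.0765]
tcp_rot: [-2.058, 0.314, 2.058]
wrist_force: [0.2, -0.2, 2.2]
width: 0.134
```

```bash
python3 -m creep '[{"grip":0.8,"dp":[0.1,0,0],"rotation":[0,0,0]},{"grip":0.8,"dp":[0.1,0,0],"rotation":[0,0,0]}]'
```

```text
time: 19.75
tool_pos: [0.551, -0.2028, 0.0762]
tcp_rot: [-2.058, 0.314, 2.058]
wrist_force: [-1.6, 0.5, 5.7]
width: 0.136
```

```bash
python3 -m creep '[{"grip":0.8,"dp":[0.1,0,0],"rotation":[0,0,0]},{"grip":0.8,"dp":[0.1,0,0],"rotation":[0,0,0]}]'
python3 - <<'E'
from h import *
im,d=bot.read_camera('wrist'); cv2.imwrite('pics/w8.png',im[:,:,::-1])
E
```

```text
time: 19.92
tool_pos: [0.551, -0.2028, 0.0762]
tcp_rot: [-2.058, 0.314, 2.058]
wrist_force: [-4.2, 0.3, 11.5]
width: 0.137
```

View pics/w8.png

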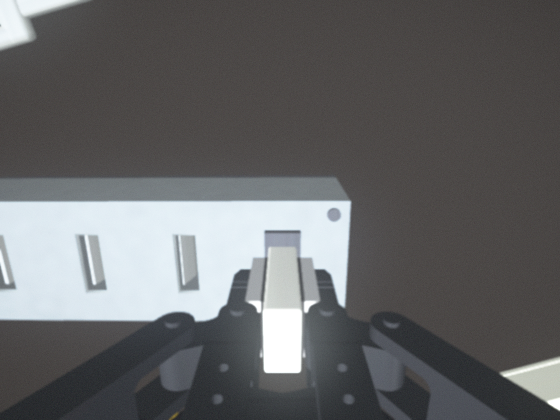

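The collar lies on the block at (283,240), the force steps up, and the TCP has stopped at 0.0762, the same height as on the stand. I'll ease the push a little and let go.

```bash
python3 -m creep '[{"grip":0.8,"dp":[-0.1,0,0],"rotation":[0,0,0]},{"grip":2.5,"dp":[-0.1,0,0],"rotation":[0,0,0]},{"grip":4,"dp":[-0.1,0,0],"rotation":[0,0,0]},{"grip":4,"dp":[-0.1,0,0],"rotation":[0,0,0]},{"grip":4,"dp":[-0.1,0,0],"rotation":[0,0,0]}]' 20
python3 - <<'E'
from h import *
im,d=bot.read_camera('wrist'); cv2.imwrite('pics/w9.png',im[:,:,::-1])
E
```

```text
time: 20.38
tool_pos: [0.5508, -0.2026, 0.0752]
tcp_rot: [-2.058, 0.314, 2.058]
wrist_force: [0.4, -0.5, 0.5]
width: 0.467
```

View pics/w9.png

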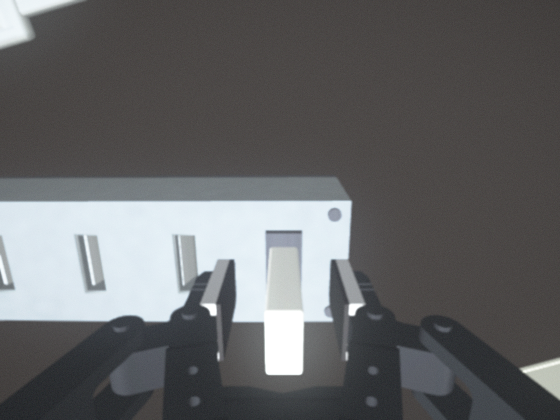

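The jaws are open and clear of the handle on both sides (235 | 267–302 | 330). Retreating straight up.

```bash
python3 -m creep '[{"grip":4,"dp":[-1,0,0],"rotation":[0,0,0]},{"grip":4,"dp":[-2.5,0,0],"rotation":[0,0,0]},{"grip":4,"dp":[-4.5,0,0],"rotation":[0,0,0]},{"grip":4,"dp":[-7,0,0],"rotation":[0,0,0]},{"grip":4,"dp":[-10,0,0],"rotation":[0,0,0]}]'; python3 -m creep '[{"grip":4,"dp":[-3,0,2],"rotation":[0,0,0]},{"grip":4,"dp":[-4,0,5],"rotation":[0,0,0]},{"grip":4,"dp":[-4,0,6],"rotation":[0,0,0]},{"grip":4,"dp":[-4,0,6],"rotation":[0,0,0]},{"grip":4,"dp":[-4,0,6],"rotation":[0,0,0]}]'; python3 -m creep '[{"grip":4,"dp":[0,0,0],"rotation":[0,0,0]},{"grip":4,"dp":[0,0,0],"rotation":[0,0,0]},{"grip":4,"dp":[0,0,0],"rotation":[0,0,0]}]'
python3 - <<'E'
from h import *
c=cal('wrist'); im,d=bot.read_camera('wrist'); cv2.imwrite('pics/w10.png',im[:,:,::-1]); W=cloud(d,c); z=W[...,2]
m=(z>.095)&(z<.125)&(np.hypot(W[...,0]-.551,W[...,1]+.203)<.03)
print('handle top z',np.nanmedian(z[m]),m.sum()); 
if m.sum()>30: rect(m,np.nanmedian(z[m]),c)
m=(z>.04)&(z<.062)&(np.hypot(W[...,0]-.575,W[...,1]+.13)<.03); print('block top z',np.nanmedian(z[m]))
im,d=bot.read_camera('top'); cv2.imwrite('pics/top1.png',im[:,:,::-1])
E
```

```text
time: 20.85
tool_pos: [0.5499, -0.2023, 0.1758]
tcp_rot: [-2.055, 0.314, 2.06]
wrist_force: [0.4, -0.5, -0.3]
width: 0.468
time: 21.27
tool_pos: [0.4935, -0.1848, 0.2154]
tcp_rot: [-2.059, 0.315, 2.057]
wrist_force: [1.1, 0.6, -0.2]
width: 0.468
time: 21.52
tool_pos: [0.494, -0.1849, 0.2145]
tcp_rot: [-2.057, 0.314, 2.059]
wrist_force: [-0.3, -0.3, 0.8]
width: 0.464
handle top z 0.1057761885419297 735
centre mm 550.6 -203.1 size [11.4, 23.3] long dir [ 0.954 -0.298] ang -17.4
block top z 0.05174428920124452
```

View pics/w10.png

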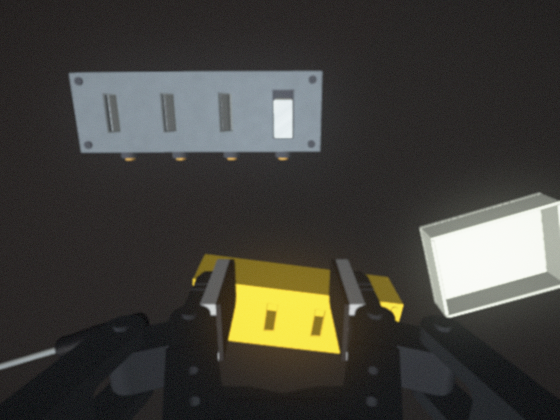

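View pics/top1.png

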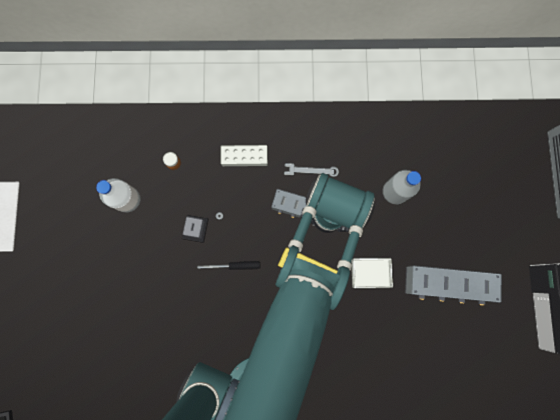

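The handle top is 54.0 mm above the block top, so the collar is fully home. The blade sits at (550.6, -203.1) mm, aligned at -17.4°, upright and released, and the bystanders are where they were. Handing in.

```bash
python3 -c "
from workcell import bot
print(bot.finish_job())"
```

```text
the job is handed in; nothing more can be done
None
```

The blade is standing fully home in slot 3 of the small grey block, released, and the job is handed in (about 21.6 s on the robot's clock).

| Slot | What the blade did | Verdict |
|---|---|---|
| 1 | No measurable drag down to about 21 mm | Slack |
| 2 | Did not yield at about 11.5 N, so I backed off there | Too hard (inferred) |
| 3 | Entered at about 8 N, then slid with a steady 3–5 N drag until the collar seated | Right |
| 0 | Not tried; slot 3 had already matched | – |

**Last checks:**
- **Height:** the handle top is 54.0 mm above the block's top, so the collar is seated.
- **Position and alignment:** the blade is within about 1 mm of the slot centre and in line with the block, about -17.4° for both.
- **Release:** the gripper is open and well clear of the blade.
- **Bystanders:** none looks moved in the top view.

Nothing failed or disagreed. I did not measure the jaws' grip on the strip after release, only the drag on the way in. I had no direct reading of uprightness either; the handle's outline and centre gave no sign of a tilt.

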